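# Lift the hot bottle out of the block heater with the tongs

### The job

The sample bottle in the block heater is hot, so it must not be touched with the fingers: lift the spring tongs off their hook, close their jaws on the bottle's body just below the black cap, and draw it straight up out of its well. Finish holding it upright in the squeezed tongs, its underside at least 4 cm above the top of the heater, and do not let go; leave everything else as it stands.

Things in the scene. Friction and masses are not known exactly. Their poses are not given: they have to be found in the camera images.
- tongs: steel spring tongs, 135 mm long, 80 g: a flat bow joins two arms that hang down. Origin: middle of the underside of the bow, which rests on the hook bar (bow's top 2.5 mm higher). z points up along the tongs, away from the jaws; the arms stand on the +y and -y sides and close along y. The hook bar runs along x under the bow, between the arms
- tongs_left: the tongs' arm on the +y side; it pivots on the bow 8 mm below and 15 mm beside the tongs' origin (its own origin). Springs hold both arms open: squeezed at point grip they give way at about 4 N on each arm and meet the bottle at about 7 N; 20 to 30 N there holds the bottle safely. The jaws move about 3.3 times as far as the arms at point grip
- tongs_right: the tongs' arm on the -y side, likewise. Inner space between the arms: 25 mm or more at the sleeves (22 mm if squeezed empty); 41 mm or more from 85 mm below the tongs' origin down to the jaws
- grip (a point): middle of the tongs between the two black rubber sleeves, 44 mm below the tongs' origin: the best height to squeeze, along y from outside. The sleeves are 17 mm wide along x and reach from 22 to 66 mm below the tongs' origin; here they measure 42 mm over all when open, 36.5 mm when closed on the bottle, about 31 mm with nothing between the jaws
- jaws (a point): midway between the two jaws, 126 mm below the tongs' origin. Jaws: shallow upright V's that take the bottle between them, 13 mm high, 31 mm wide along x; 55 mm between them when open (37 mm on the bottle), over their backs 65 mm when open and 47 mm on the bottle
- stand: short retort stand, fixed: grey base plate 104 x 84 x 11 mm, upright rod 11 mm thick, 184 mm high, at x = +38 mm; from it a hook bar 6 mm thick runs along -x, its axis 165 mm above the bench, and ends at x = -47 mm in a tip turned up to 177 mm. Origin: middle of the underside of the base
- hook_rest (a point): point on top of the hook bar where the tongs' bow rests, 65 mm from the upright rod, 20 mm from the upturned tip, 168 mm above the bench. The tongs come off by lifting them 15 mm or more and drawing them 45 mm or more along the stand's -x, or straight up
- bottle: sample bottle: upright white cylinder with a black cap, the only bottle in the heater; 37 mm across, 81 mm high (straight up to 55 mm, then a shoulder, cap from 64 mm), 30 to 90 g. Origin: centre of its underside. It stands in one of three wells 34 mm deep, its top 47 mm above the heater. Hold it with the jaws' middle 47 mm above its underside, 13 mm above the heater's top
- heater: dry-block heater, fixed: white housing 176 x 218 mm, aluminium blocks whose top face is 75 mm above the bench. Origin: centre of its underside; -x is its front with the panel. Three bottle wells of 39 mm in a row along y at x = -12 mm, y = -56, 0 and +56 mm, floor 41 mm above the bench; behind, at x = +38.5 mm, four tube wells at y = -66, -22, +22, +66 mm
- thermometer: reference thermometer standing in another of the three wells: steel cylinder 37 mm across and 50 mm high with a thin stem and a round dial on top, 84 mm high in all. Origin: centre of its underside. Leave it
- adapter: aluminium sleeve 37 mm across, 45 mm high, with a 17 mm bore, standing in the remaining well, 11 mm proud. Origin: centre of its underside. Leave it
- tube_a: glass test tube 15 x 100 mm standing upright in a tube well, 56 mm proud. Origin: its lower end. Leave it
- tube_b: a second such test tube. Leave it
- tube_c: a third such test tube. Leave it
- timer: round count-down timer, white with a red knob, 62 mm across and 38 mm high, on the bench. Origin: centre of its underside. Leave it
- beaker: small glass beaker, 46 mm across and 56 mm high, on the bench. Origin: centre of its underside. Leave it
Things that resemble listed ones, but are neither listed nor needed, are in the scene too. Leave any blue look-alike of the tongs alone.

How it is judged:
By the outcome, as a careful person would: the job done as asked, in the order asked, and still so for the second after the job is handed in, while the arm keeps its last pose, push and grip.
It also fails if it takes over 54 s, if anything falls off the work surface, if the arm or the gripper's body presses on something with over 40 N, if the wrist force passes 120 N, or if a joint passes its speed limit or range.

### The arm

A 6-joint arm with a two-finger parallel gripper is mounted at the origin on a cart in front of the work surface, level with it; the furniture and walls round the work are solid. World frame = base frame: x ahead of the robot, y to its left, z up, the work surface at z = 0. Lengths are in m, angles in rad, forces in N, time in s.
With the tool pointing down it reaches from about 0.35 to 0.85 m from the base axis. Payload 8.1 kg.
Tool frame: the origin (TCP) lies between the finger pads; the fingertips stand 17 mm ahead of it and the grasp point (between the pads) lies 2 mm behind it (bot.finger_overhang is the z of the fingertips in the tool frame, in m); z points along the fingers, y is the line along which they close (so a half turn about z gives the same grasp; the last joint's range is limited). The gripper opens to 93 mm and grips with 3 to 60 N. Pads are 15 mm wide; open, the fingers measure 128 mm over their backs; the gripper's body (75 mm by 188 mm) begins 65 mm behind the grasp point.
Start: joints at [-1.338, 0.13, 1.488, -0, 1.523, -0.085], TCP at [0.188, -0.57, 0.236] pointing down, gripper open.
Joint ranges: [-2.96, 2.96], [-0.89, 2.26], [0.02, 2.5], [-1.34, 4.48], [0, 2.73], [-2.66, 2.66]. Speed limits (rad/s): [2.39, 2.39, 2.79, 3.14, 3.14, 3.14].

### API

Orientations are given as [roll, pitch, yaw] about the fixed x, y, z axes, in that order (R = Rz(yaw) Ry(pitch) Rx(roll)).
In Python, from rig import bot gives the robot as it stands. Calls block until the motion is done:
- bot.move_pose(position, orientation): joint-space move of the TCP to a pose.
- bot.servo_line(position, velocity=0.15, frame=None, stop_force=None): straight line of the TCP; frame=None keeps the orientation; velocity is the mean speed in m/s. With stop_force (N) it stops when the force on the tool has changed by that much, and returns True; else False.
- bot.movej(angles): joint-space move.
- bot.move_gripper(opening): finger opening in m; the grip force is fixed at half the most; returns when the fingers have stopped.
- bot.sleep(seconds).
- bot.inverse_kinematics(position, orientation): joint angles nearest the present ones, or None.
- bot.get_state(): the state.
- bot.capture(name): name is "scene" or "top" or "wrist"; returns a dict with "color" (480x640x3 uint8, blue, green, red), "depth" (480x640 float32, m along the optical axis (not along the pixel's ray), 0 where there is no reading), "K" (3x3 intrinsics, pixels), "distortion" ([k1, k2, p1, p2, k3] as OpenCV has them; the pictures are not rectified), "rvec" (rotation vector, rad) and "tvec" (3), from world to camera coordinates, as OpenCV has them; the wrist camera has in their place "T_tool_cam" (4x4, takes a point from camera to tool coordinates, whose origin is the TCP and whose axes are the flange's). Camera axes: x right, y down, z forward; pixel columns grow to the right and rows downward; lengths in m; the calibration is good to about 2 mm. A picture is of the moment at which its call begins: read the wrist's pose just before it.
A pose or a line that the arm cannot do raises bot.MotionError and nothing moves.
- bot.sign_off(): hands the job in; it is judged then, once.
The state is a dict: "clock": time; "qpos": joint angles; "qvel": joint speeds; "joint_torque": joint torques, N m; "position": TCP position; "tool_rot": TCP orientation; "force": force on the tool from outside, world axes, zero at the start; "moment": the same for the moment, N m; "gripper_width": finger opening in m; "grip_force": force on a finger pad.
Only numpy, scipy, OpenCV 4.12 (cv2) and the standard library are available. Lean on these libraries where they do the work, as an engineer would, in place of code of your own. Each camera call takes 0.05 s, during which the arm holds its last target. There are 200 camera calls.

## Working session

There is one attempt and no reset: what is moved stays moved. The work goes in short steps, each a Python script; the robot and the scene stay as the last script left them, time stands still between calls to the robot, and variables do not carry over. Pictures are saved under pics/ and viewed, at most 10 in all, crops included, and the job is handed in when it is done.

```bash
ls; mkdir -p pics
cat > h.py <<'E'
import numpy as np, cv2, pickle
from rig import bot
def cap(n):
    s=bot.get_state(); c=bot.capture(n); c['state']=s
    pickle.dump(c,open(f'pics/{n}.pkl','wb')); return c
def load(n): return pickle.load(open(f'pics/{n}.pkl','rb'))
def campose(c):
    # returns R (cam->world), origin
    if 'rvec' in c and c['rvec'] is not None:
        R=cv2.Rodrigues(np.array(c['rvec'],float))[0]; return R.T,-R.T@np.array(c['tvec'],float).ravel()
    from scipy.spatial.transform import Rotation as Ro
    s=c['state']; T=np.array(c['T_tool_cam']); Rt=Ro.from_euler('xyz',s['tool_rot']).as_matrix() if np.size(s['tool_rot'])==3 else np.array(s['tool_rot'])
    return Rt@T[:3,:3], Rt@T[:3,3]+np.array(s['position'])
def rays(c,uv):
    p=cv2.undistortPoints(np.array(uv,float).reshape(-1,1,2),np.array(c['K'],float),np.array(c['distortion'],float)).reshape(-1,2)
    R,o=campose(c); return o,np.c_[p,np.ones(len(p))]@R.T
def onz(c,uv,z):
    o,d=rays(c,uv); return o+d*((z-o[2])/d[:,2])[:,None]
def dep(c,uv):
    o,d=rays(c,uv); z=np.array([c['depth'][int(v),int(u)] for u,v in uv]); return o+d*z[:,None]
def cloud(c):
    v,u=np.mgrid[0:480,0:640]; o,d=rays(c,np.c_[u.ravel(),v.ravel()]); 
    return (o+d*c['depth'].reshape(-1,1)).reshape(480,640,3)
E
python3 - <<'E'
from h import *
for n in('scene','top'):
    c=cap(n); cv2.imwrite(f'pics/{n}1.png',c['color']); print(n,campose(c), (c['depth']>0).mean())
print(bot.get_state())
E
```

```text
pics
scene (array([[ 0.89741485, -0.32774204,  0.2953502 ],
       [-0.44112329, -0.67799761,  0.58798766],
       [ 0.00753846, -0.65795471, -0.75301977]]), array([ 0.19380324, -0.79770836,  0.81016591])) 0.995830078125
top (array([[-0.02703251, -0.98621906,  0.16322136],
       [-0.99957338,  0.02847444,  0.00650069],
       [-0.01105874, -0.162976  , -0.98656806]]), array([ 0.26445793, -0.28531751,  1.27344696])) 0.99580078125
{'clock': 0.1, 'qpos': array([-1.33838032e+00,  1.31108258e-01,  1.48912354e+00, -2.24444859e-05,
        1.52297902e+00, -8.54003872e-02]), 'qvel': array([-0.00140735, -0.00125062, -0.00198347, -0.00030653,  0.00032346,
       -0.00085333]), 'joint_torque': array([ 1.58123326e-03, -5.61339462e+01, -4.93095589e+01,  7.70801981e-02,
        2.90303794e-02, -7.79342372e-05]), 'position': array([ 0.18740273, -0.5694981 ,  0.23470452]), 'tool_rot': array([-3.13997847e+00, -1.15688582e-04,  3.17817390e-01]), 'force': array([-0.46134157,  0.02976429, -0.36510513]), 'moment': array([-0.01933388, -0.04071286, -0.01139469]), 'grip_force': 0.0, 'gripper_width': 0.09271370982629461}
```

View pics/scene1.png

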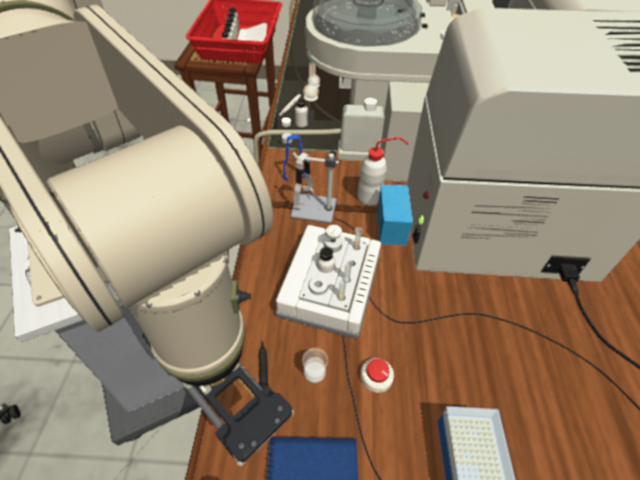

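View pics/top1.png

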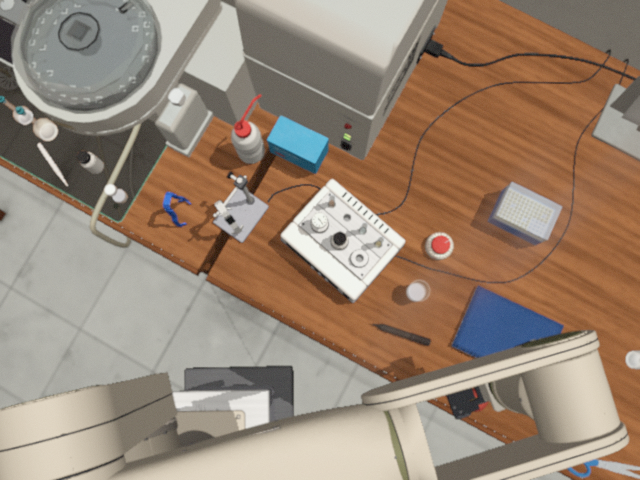

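The scene view shows the stand with the steel tongs at about (312,185), and the heater at (330,280) with the black-capped bottle at (326,257). In the top view the stand is at (240,210), the blue look-alike at (173,208), the bottle cap at (339,240), the thermometer at (320,222) and the adapter at (360,258).

Run:
```python
from h import *
a=load('top');b=load('scene')
A=cv2.resize(a['color'][165:305,150:410],None,fx=3,fy=3,interpolation=cv2.INTER_CUBIC)[:, :800]
cv2.imwrite('pics/topcrop.png',A[:, :780])
B=cv2.resize(b['color'][125:235,260:400],None,fx=5,fy=5,interpolation=cv2.INTER_CUBIC)
cv2.imwrite('pics/scenecrop.png',B)
c=cloud(a)
# heater: top face points by height 0.065..0.08 near (343,238)
m=np.zeros((480,640),bool);m[170:310,270:420]=1
mm=m&(c[...,2]>.045)&(c[...,2]<.085)
P=c[mm][:,:2]; r=cv2.minAreaRect((P*1000).astype(np.float32)); print('heater',r, np.median(c[mm][:,2]))
cap=m&(a['color'].max(2)<60)&(c[...,2]>.09)
print('cap',cap.sum(),c[cap].mean(0),np.argwhere(cap).mean(0)[::-1])
for uv in [(339,238),(320,220),(360,258)]: print(uv,dep(a,[uv]),onz(a,[uv],.122))
m[:]=0;m[165:250,200:275]=1
mm=m&(c[...,2]>.12); print('stand high',mm.sum())
for p,q in zip(np.argwhere(mm),c[mm]): print(p[::-1],np.round(q,3),a['color'][p[0],p[1]]) if (p[0]%2==0 and p[1]%2==0) else 0
mm=m&(c[...,2]>.004)&(c[...,2]<.02)
r=cv2.minAreaRect((c[mm][:,:2]*1000).astype(np.float32)); print('base',r)
```

```text
heater ((433.38916015625, -367.5689697265625), (318.8368835449219, 178.15017700195312), 47.192081451416016) 0.06800306444377568
cap 97 [ 0.45860502 -0.32200728  0.13291732] [338.80412371 238.26804124]
(339, 238) [[ 0.46102503 -0.32205337  0.11962551]] [[ 0.46062051 -0.32197777  0.122     ]]
(320, 220) [[ 0.49910776 -0.284093    0.12331548]] [[ 0.49937614 -0.2840916   0.122     ]]
(360, 258) [[ 0.42867749 -0.36878152  0.04238716]] [[ 0.41805738 -0.36338389  0.122     ]]
stand high 507
[230 172] [ 0.593 -0.106  0.172] [47 47 63]
[228 174] [ 0.589 -0.102  0.172] [50 55 77]
[230 174] [ 0.589 -0.106  0.17 ] [62 62 61]
[232 174] [ 0.591 -0.109  0.164] [ 93 102 108]
[236 174] [ 0.264 -0.285  1.273] [ 56  88 142]
[226 176] [ 0.586 -0.097  0.167] [ 50  81 124]
[228 176] [ 0.586 -0.101  0.167] [33 35 35]
[230 176] [ 0.587 -0.105  0.164] [128 134 136]
[232 176] [ 0.586 -0.109  0.166] [212 219 222]
[238 176] [ 0.583 -0.123  0.174] [ 85  96 117]
[240 176] [ 0.583 -0.127  0.175] [106 104 104]
[242 176] [ 0.583 -0.131  0.174] [ 93  99 117]
[244 176] [ 0.584 -0.134  0.171] [185 192 199]
[228 178] [ 
[... 4779 characters left out ...]
[150 150 151]
[226 218] [ 0.504 -0.094  0.146] [88 94 95]
[228 218] [ 0.504 -0.098  0.145] [48 49 49]
[230 218] [ 0.505 -0.101  0.14 ] [23 26 24]
[232 218] [ 0.507 -0.104  0.133] [48 48 49]
[226 220] [ 0.501 -0.093  0.141] [61 62 62]
[228 220] [ 0.502 -0.096  0.136] [26 25 30]
[230 220] [ 0.504 -0.099  0.125] [26 28 29]
[232 220] [ 0.505 -0.102  0.122] [18 21 17]
[226 222] [ 0.5   -0.09   0.126] [153 152 153]
[228 222] [ 0.5   -0.094  0.125] [57 54 57]
[216 232] [ 0.264 -0.285  1.273] [ 64 103 159]
[214 234] [ 0.264 -0.285  1.273] [ 54  90 142]
[274 242] [ 0.264 -0.285  1.273] [26 52 88]
base ((560.9671630859375, -93.66897583007812), (172.8876495361328, 198.68283081054688), 88.9914779663086)
```

View pics/topcrop.png

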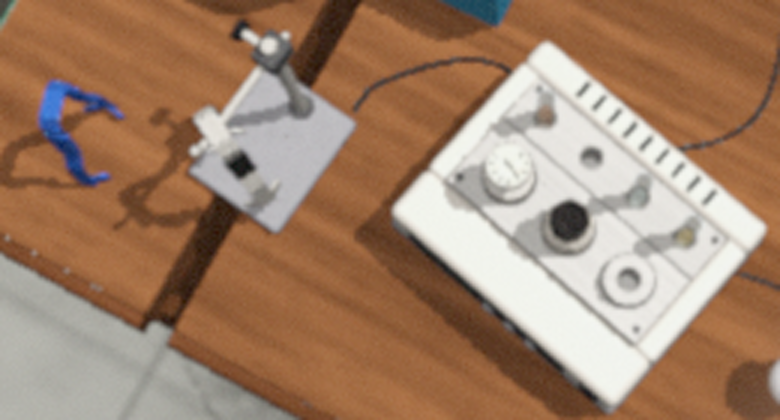

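View pics/scenecrop.png

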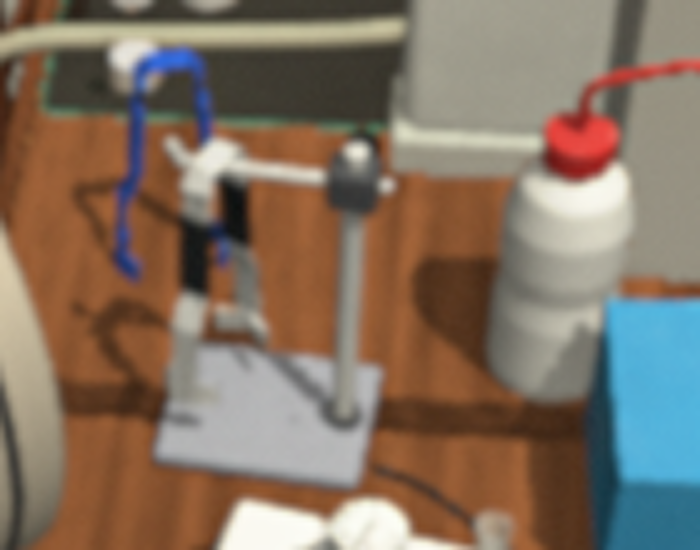

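The crops settle the choice. The steel tongs with black sleeves hang on the stand's hook, at top (222,208) and scene (298,160). The blue pair, at top (170,205), is the look-alike. The black-capped bottle stands in the middle well, and the measured hook-to-rod distance of 65 mm matches the sizes given. I'll move above the tongs for a close look.

Run:
```python
from h import *
a=load('top');c=cloud(a)
h=cv2.cvtColor(a['color'],cv2.COLOR_BGR2HSV)
m=(h[...,0]>105)&(h[...,1]>150)&(h[...,2]>100);m[:,:150]=0;m[:,205:]=0;m[:170]=0;m[240:]=0
P=c[m];print('blue',P.min(0),P.max(0),P[P[:,2]>.12].mean(0))
m=np.zeros((480,640),bool);m[190:215,200:250]=1;m&=(c[...,2]>.158)&(c[...,2]<.178)
P=c[m][:,:2];
print('adapter',onz(a,[(360,258)],.086),'thermo',onz(a,[(320,221)],.125))
s=bot.get_state();print(s['qpos'])
bot.servo_line([0.19,-0.57,0.36],velocity=.25)
bot.move_pose([0.50,-0.10,0.36],[np.pi,0,2.47])
s=bot.get_state();print(s['qpos'],s['position'],s['clock'])
c=cap('wrist');cv2.imwrite('pics/w1.png',c['color']);print(campose(c))
```

```text
blue [0.51862741 0.01795474 0.010183  ] [0.57976789 0.04096039 0.14095558] [0.54866123 0.03115331 0.13264415]
adapter [[ 0.42285967 -0.36582464  0.086     ]] thermo [[ 0.49666829 -0.28403657  0.125     ]]
[-1.33838032e+00  1.31108258e-01  1.48912354e+00 -2.24444859e-05
  1.52297902e+00 -8.54003872e-02]
[-2.99321255e-01 -1.30905868e-01  1.52561622e+00 -2.48780895e-04
  1.74702502e+00 -1.19675865e+00] [ 0.49991339 -0.10077958  0.35988073] 2.775
(array([[ 6.23032545e-01,  7.53175615e-01,  2.11085152e-01],
       [ 7.82195586e-01, -5.99669795e-01, -1.69015392e-01],
       [-7.16882096e-04,  2.70411964e-01, -9.62744440e-01]]), array([ 0.44087958, -0.05465498,  0.50840162]))
```

View pics/w1.png

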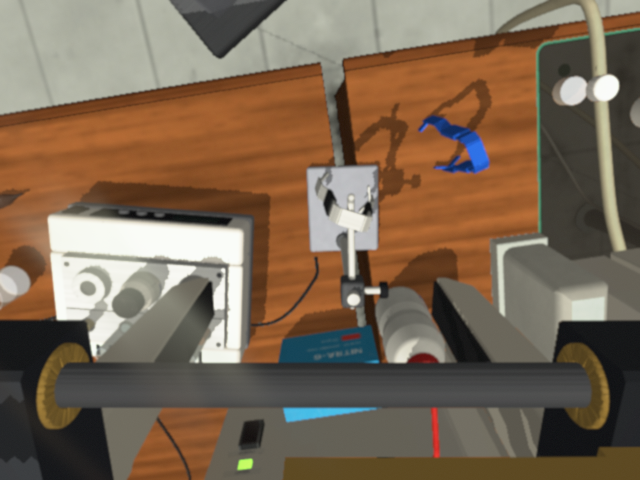

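The wrist view shows the bow at about (348,216) with arms near (322,190) and (370,192), and the bar running from (352,290) up to (351,200). The bow looks yawed against the bar, so I'll measure it.

Run:
```python
from h import *
w=load('wrist');c=cloud(w)
cv2.imwrite('pics/w1c.png',cv2.resize(w['color'][150:320,270:430],None,fx=3.5,fy=3.5,interpolation=cv2.INTER_CUBIC))
m=np.zeros((480,640),bool);m[150:320,290:400]=1
z=c[...,2]
def rect(mm,n):
    P=c[mm]; r=cv2.minAreaRect((P[:,:2]*1000).astype(np.float32)); print(n,mm.sum(),P.mean(0),r)
n,l,st,ce=cv2.connectedComponentsWithStats((m&(z>.164)).astype(np.uint8))
for i in range(1,n):
    if st[i,4]>15: print(st[i],ce[i]); rect(l==i,i)
# sleeves: dark pixels at height .1-.15
mm=m&(w['color'].max(2)<70)&(z>.09)&(z<.155)
n,l,st,ce=cv2.connectedComponentsWithStats(mm.astype(np.uint8))
for i in range(1,n):
    if st[i,4]>8: print('sl',st[i],c[l==i].mean(0))
# row profile of bow
for v in range(200,236,3):
    us=[u for u in range(300,400) if z[v,u]>.155]
    print(v,us[0] if us else None,us[-1] if us else None, np.round([c[v,us[0]],c[v,us[-1]]],3).tolist() if us else '')
```

```text
[ 329  194   60  115 2039] [354.46248161 257.31535066]
20 2039 [ 0.54809414 -0.10602783  0.17242998] ((520.1738891601562, -84.60501861572266), (42.14630126953125, 167.1137237548828), 59.63507843017578)
sl [324 190  11  24 142] [ 0.50285396 -0.09751956  0.13126926]
sl [363 203   9  12  71] [ 0.5310886  -0.07457672  0.13033858]
200 347 354 [[0.506, -0.081, 0.17], [0.509, -0.077, 0.171]]
203 335 353 [[0.504, -0.092, 0.156], [0.511, -0.079, 0.167]]
206 333 353 [[0.504, -0.094, 0.164], [0.513, -0.081, 0.168]]
209 332 354 [[0.505, -0.096, 0.164], [0.516, -0.082, 0.164]]
212 331 354 [[0.507, -0.098, 0.162], [0.518, -0.083, 0.168]]
215 330 371 [[0.508, -0.101, 0.163], [0.531, -0.074, 0.158]]
218 329 372 [[0.51, -0.103, 0.162], [0.532, -0.075, 0.164]]
221 332 371 [[0.513, -0.102, 0.166], [0.534, -0.077, 0.162]]
224 338 370 [[0.517, -0.099, 0.171], [0.441, -0.055, 0.508]]
227 331 369 [[0.441, -0.055, 0.508], [0.537, -0.081, 0.163]]
230 331 367 [[0.441, -0.055, 0.508], [0.538, -0.084, 0.164]]
233 348 368 [[0.529, -0.098, 0.167], [0.441, -0.055, 0.508]]
```

View pics/w1c.png

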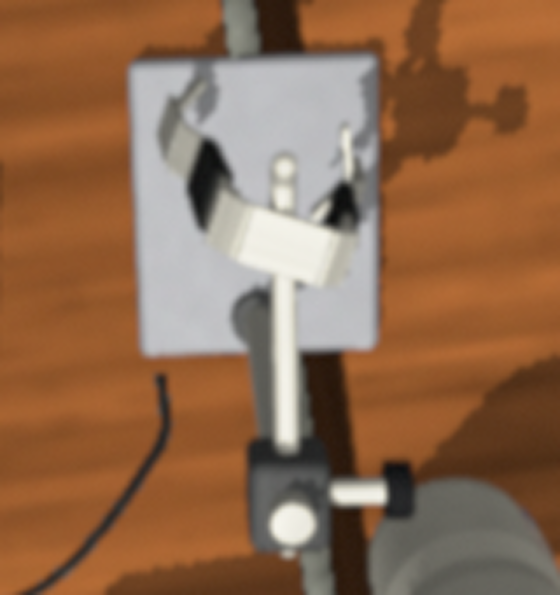

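Run:
```python
from h import *
w=load('wrist')
px=np.array([(248,208),(350,235),(235,262),(335,285)])/3.5+[270,150]
P=onz(w,px,.1705)[:,:2];print(P, P.mean(0))
for a,b in((0,1),(2,3),(0,2),(1,3)): d=P[b]-P[a];print(np.hypot(*d),np.degrees(np.arctan2(d[1],d[0])))
bar=onz(w,np.array([(285,185),(285,440)])/3.5+[270,150],.168)[:,:2];d=bar[0]-bar[1];print('bar',bar,np.degrees(np.arctan2(d[1],d[0])))
# centroid by depth of bow top
c=cloud(w);z=c[...,2]
m=np.zeros((480,640),bool);m[200:236,325:375]=1;m&=(z>.166)&(z<.176)&(w['color'].min(2)>150)
Q=c[m][:,:2];print(m.sum(),Q.mean(0),np.median(z[m]))
```

```text
[[ 0.50862762 -0.08976004]
 [ 0.52857747 -0.07506635]
 [ 0.51696948 -0.10011541]
 [ 0.53608757 -0.08510521]] [ 0.52256553 -0.08751175]
0.024777030739481433 36.37280734868472
0.02430652740423319 38.136553137685226
0.01329737935647801 -51.146480925133616
0.01253715277813043 -53.19973829167255
bar [[ 0.51017322 -0.07989606]
 [ 0.5606509  -0.11859955]] 142.5210113731166
672 [ 0.52010519 -0.08846543] 0.16934714897691122
```

Run:
```python
from h import *
def st(n):
    s=bot.get_state();print(n,np.round(s['position'],4),np.round(s['force'],2),round(s['gripper_width'],4),round(s['grip_force'],2),round(s['clock'],2));return s
O=[np.pi,0,np.radians(127.5)]
bot.move_pose([0.521,-0.0875,0.26],O);st('above')
print(bot.servo_line([0.521,-0.0875,0.122],velocity=.08,stop_force=6));s=st('down')
print(np.round(s['qpos'],3))
bot.move_gripper(0.040);st('grip')
c=cap('wrist');cv2.imwrite('pics/w2.png',c['color'])
c=cap('scene');cv2.imwrite('pics/s2.png',cv2.resize(c['color'][125:265,240:400],None,fx=4,fy=4))
```

```text
above [ 0.5206 -0.0879  0.2602] [0.24 0.12 0.98] 0.0929 0.0 3.32
False
down [ 0.5214 -0.0876  0.1226] [-0.62 -0.81 -0.22] 0.0933 0.0 5.19
[-0.263  0.021  1.814 -0.     1.305 -0.918]
grip [ 0.5209 -0.0875  0.1219] [ 0.56 -0.08 -0.16] 0.0403 4.11 6.17
```

View pics/s2.png

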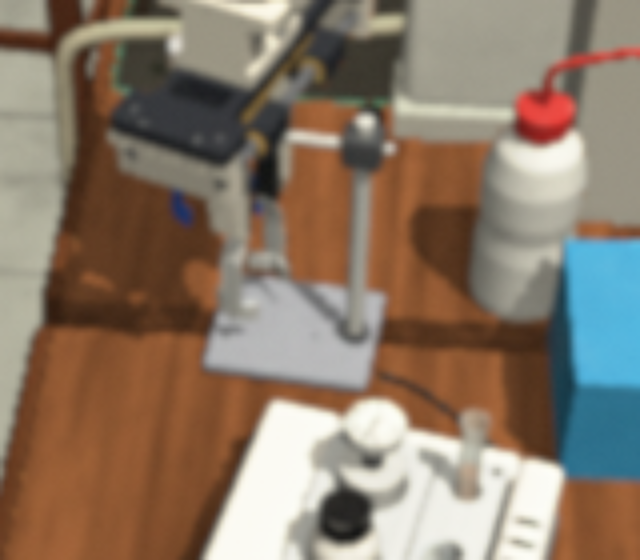

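Both sleeves are gripped at about 4 N. Next I'll lift the tongs straight up off the hook, carry them beside the bottle, and look again.

Run:
```python
from h import *
def st(n):
    s=bot.get_state();print(n,np.round(s['position'],4),np.round(s['force'],2),round(s['gripper_width'],4),round(s['grip_force'],2),round(s['clock'],2));return s
s=st('0');x,y,_=s['position']
bot.servo_line([x,y,0.145],velocity=.04);st('lift')
bot.servo_line([x,y,0.295],velocity=.10);st('up')
bot.move_pose([0.39,-0.39,0.30],[np.pi,0,np.pi/4]);s=st('side');print(s['qpos'])
bot.sleep(.3)
c=cap('wrist');cv2.imwrite('pics/w3.png',c['color']);cap('scene');cap('top')
```

```text
0 [ 0.521  -0.0875  0.122 ] [ 0.44 -0.59  0.5 ] 0.04 4.11 6.27
lift [ 0.5209 -0.0875  0.145 ] [ 0.6  -0.06 -1.21] 0.0401 4.12 6.99
up [ 0.5206 -0.0874  0.2941] [ 1.03  0.77 -1.02] 0.0403 4.11 8.64
side [ 0.3906 -0.3893  0.2999] [ 0.33 -0.72 -0.09] 0.0399 4.11 9.89
[-8.77015025e-01 -1.91144546e-02  1.52715805e+00  4.86404737e-04
  1.63375394e+00 -9.38815337e-02]
```

View pics/w3.png

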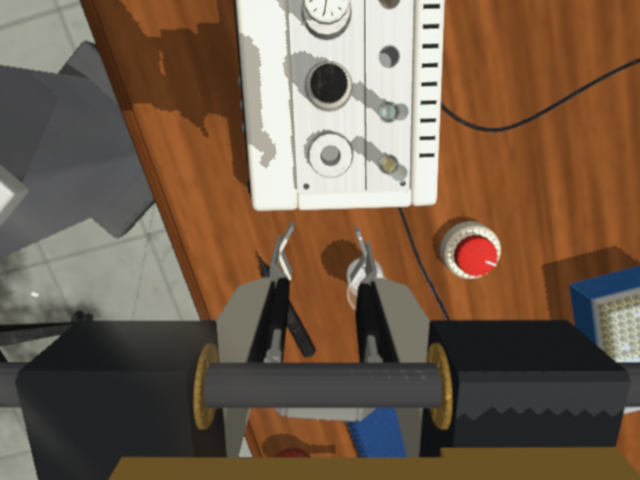

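The tongs hang straight in the grip, with the jaw tips near (288,240) and (362,240). The black cap is at (329,85), the adapter at (330,155) and the thermometer at (326,12). I'll measure the cap and the jaws.

Run:
```python
from h import *
from scipy.spatial.transform import Rotation as Ro
w=load('wrist');c=cloud(w);s=w['state'];g=w['color'].max(2)
m=np.zeros(g.shape,np.uint8);m[50:125,295:365]=(g[50:125,295:365]<60)
n,l,stt,ce=cv2.connectedComponentsWithStats(m);i=1+np.argmax(stt[1:,4])
cn=cv2.findContours((l==i).astype(np.uint8),0,2)[0][0];(u,v),r=cv2.minEnclosingCircle(cn)
print('cap',stt[i],ce[i],(u,v),r,np.median(c[l==i],0))
print('cap top',onz(w,[(u,v),ce[i]],.122),'adapter',onz(w,[(331,155)],.086))
T=Ro.from_euler('xyz',s['tool_rot']).as_matrix()
loc=lambda P:(P-s['position'])@T
q=loc(c.reshape(-1,3)).reshape(c.shape)
m=np.zeros(g.shape,bool);m[215:340,255:385]=1
m&=(w['depth']>0)&(q[...,2]>.06)&(q[...,2]<.095)&(abs(q[...,1])<.045)&(abs(q[...,0])<.05)
for sg in(-1,1):
    P=q[m&(np.sign(q[...,1])==sg)];print('jaw',len(P),P.min(0),P.max(0),np.percentile(P,[5,95],axis=0))
# top-cam second measure
a=load('top');b=load('scene');
for k,(n_,cc,x0,x1,y0,y1) in enumerate([('scene',b,300,350,235,290),('top',a,325,352,225,255)]):
    m=np.zeros(g.shape,np.uint8);m[y0:y1,x0:x1]=cc['color'].max(2)[y0:y1,x0:x1]<60
    n,l,stt,ce=cv2.connectedComponentsWithStats(m)
    if n>1:
        i=1+np.argmax(stt[1:,4]);print(n_,stt[i],ce[i],onz(cc,[ce[i]],.1135 if k==0 else .120))
# heater long edge direction: front/right edges at top of housing px
P=onz(w,[(254,208),(240,20),(438,203),(442,20)],.07)[:,:2]
for a_,b_ in((0,1),(2,3)): d=P[b_]-P[a_];print(np.degrees(np.arctan2(d[1],d[0])))
```

```text
cap [ 311   64   35   38 1044] [328.10536398  82.86685824] (328.1194152832031, 82.68656921386719) 18.72015953063965 [ 0.46130365 -0.3245627   0.12168077]
cap top [[ 0.46148586 -0.3243841   0.122     ]
 [ 0.46139136 -0.32446521  0.122     ]] adapter [[ 0.42461046 -0.36579388  0.086     ]]
jaw 452 [-0.01550451 -0.02552136  0.06007126] [ 0.01545861 -0.01542668  0.08701237] [[-0.01300393 -0.02414931  0.06501737]
 [ 0.01457138 -0.01667475  0.08409337]]
jaw 498 [-0.01817687  0.01607521  0.06004908] [0.0127673  0.02731348 0.0865588 ] [[-0.01609405  0.017167    0.06376719]
 [ 0.01187412  0.02582495  0.08421943]]
scene [325 248   7  12  69] [327.76811594 253.27536232] [[ 0.46536335 -0.32555154  0.1135    ]]
top [335 234  10  10  60] [340.38333333 239.06666667] [[ 0.45865901 -0.32480566  0.12      ]]
46.85275644117699
48.07648834160951
```

The wrist and top views agree on the bottle to 3 mm, giving (0.461, -0.3245), and the heater row lies at about 47.5°. I'll descend with the jaws on the open sides, closing along the heater's x, then squeeze.

Run:
```python
from h import *
def st(n):
    s=bot.get_state();print(n,np.round(s['position'],4),np.round(s['force'],2),round(s['gripper_width'],4),round(s['grip_force'],2),round(s['clock'],2));return s
x,y=0.4612,-0.3245
bot.move_pose([x,y,0.30],[np.pi,0,np.radians(47.5)]);st('over')
hit=bot.servo_line([x,y,0.168],velocity=.06,stop_force=5);st('down')
print(hit)
if not hit:
    bot.move_gripper(0.0);st('squeezed');bot.sleep(.3);st('held')
c=cap('wrist');cv2.imwrite('pics/w4.png',c['color'][:420])
```

```text
over [ 0.4618 -0.3238  0.2999] [-0.91 -0.53 -0.35] 0.04 4.11 10.82
down [ 0.4614 -0.3246  0.1683] [ 0.88  0.17 -0.98] 0.0402 4.11 13.17
False
squeezed [ 0.4613 -0.3246  0.1682] [0.72 1.18 0.41] 0.0372 30.0 13.4
held [ 0.4613 -0.3246  0.1682] [0.67 0.67 0.49] 0.0374 30.0 13.7
```

View pics/w4.png

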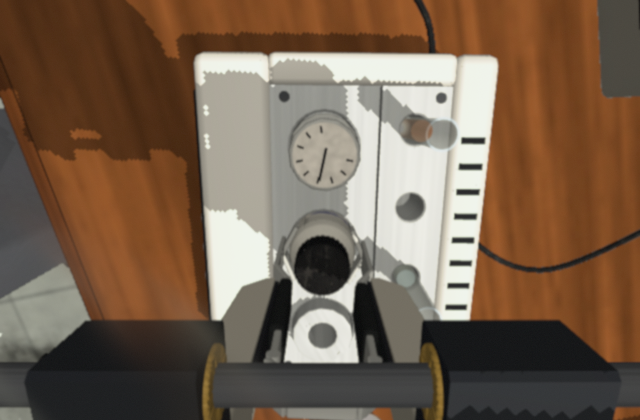

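The jaws hold the bottle's body at 30 N, with the cap at (322,263) centred between them. I'll draw it up.

Run:
```python
from h import *
def st(n):
    s=bot.get_state();print(n,np.round(s['position'],4),np.round(s['force'],2),round(s['gripper_width'],4),round(s['grip_force'],2),round(s['clock'],2));return s
x,y,z=bot.get_state()['position']
bot.servo_line([x,y,0.205],velocity=.04);st('part')
bot.servo_line([x,y,0.270],velocity=.06);st('up');bot.sleep(.5);st('hold')
c=cap('wrist');a=c['color']
b=cap('scene');B=cv2.resize(b['color'][140:330,240:420],None,fx=2.2,fy=2.2)
A=cv2.resize(a[:420,:],None,fx=.6,fy=.6)
I=np.zeros((max(A.shape[0],B.shape[0]),A.shape[1]+B.shape[1],3),np.uint8);I[:A.shape[0],:A.shape[1]]=A;I[:B.shape[0],A.shape[1]:]=B
cv2.imwrite('pics/f.png',I);print(I.shape)
```

```text
part [ 0.4612 -0.3245  0.2046] [ 0.01  0.2  -0.5 ] 0.0372 29.99 14.82
up [ 0.4611 -0.3244  0.2693] [-0.36  0.55 -1.36] 0.0374 29.99 16.06
hold [ 0.4613 -0.3246  0.27  ] [ 0.68 -0.21 -1.06] 0.0372 29.99 16.56
(418, 780, 3)
```

View pics/f.png

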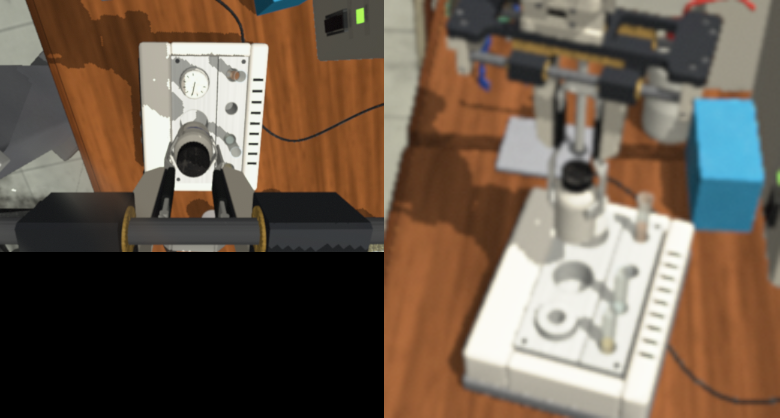

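The bottle hangs upright in the tongs, cap at (577,178) in the right-hand picture, with its well empty at (572,275). Its underside is about 6.8 cm above the heater, and everything else in view stands as before.

```bash
python3 -c "
from rig import bot
print(bot.sign_off())"
```

```text
the job is handed in; nothing more can be done
None
```

Job handed in after about 17 s on the robot's clock: the bottle is held upright in the squeezed tongs at 30 N, its underside about 6.8 cm above the heater top by the arm's travel, and nothing else was moved.

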